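# Check an instrument-case frame for square with a slide rule and true it

## Task

Check the wooden case frame for square with the slide rule: lay it flat in the frame from red dot to red dot, with its foot in one corner, and press the slide gently out by its knob until the nose beds in the opposite corner and stays pressed there for a moment; then do the same from blue dot to blue dot. If the two lengths differ, shift the far rail sideways until the diagonals agree to within 4 mm, and leave the rule lying flat inside the frame. Never press the rule hard into the frame, and leave the bowl, the black bell and the screwdriver alone.

Things in the scene. Friction and masses are not known exactly. Their poses are not given: they have to be found in the camera images.
- frame: light wooden frame on the bench, inside 160 mm (its x) by 190 mm (its y) when square; rails 22 mm high, near and far rails 18 mm wide, side rails 15 mm. Origin: on the bench, centre of the square opening; x points from near rail to far rail, z up. The near rail is fixed by two steel clamps 34 mm high. Corners are pinned: the far rail shifts sideways and the side rails lean with it
- far_rail_mid (a point): middle of the far rail's top face, 22 mm above the bench; frame y = 0 when square. The rail shifts only along frame y, up to 22 mm either way, against about 12 N of dry friction, and stays where left; it starts up to 12 mm off to either side. It can be pinched across its 18 mm width
- red_near (a point): the inside corner of the frame marked by a red dot, near rail, frame +y side; the point is where the two inside faces meet, 12 mm above the bench
- red_far (a point): the inside corner of the frame marked by a red dot, far rail, frame -y side; the point is where the two inside faces meet, 12 mm above the bench
- blue_near (a point): the inside corner of the frame marked by a blue dot, near rail, frame -y side; the point is where the two inside faces meet, 12 mm above the bench
- blue_far (a point): the inside corner of the frame marked by a blue dot, far rail, frame +y side; the point is where the two inside faces meet, 12 mm above the bench
- rule: slide rule, stock and slide together about 0.38 kg, starting closed, flat in the frame, about along the red diagonal with its foot towards red_near. Stock: steel and yellow bar 24 mm wide, 16 mm high; origin on its underside, 100 mm from the foot's end; x points from foot to nose, z up. Only its weight holds it: if the slide is pushed out by its knob with no lifting, the stock stays
- slide: slide of the rule: aluminium bar in the stock's groove with nose and knob; slides out along the rule's x by 0 to 75 mm against about 0.6 N of friction and stays where left. Same origin and axes as rule when closed; pushed back when closed, it pushes the stock along, which takes 1.5 to 3.5 N on the bench
- foot (a point): end of the foot, 12 mm above the bench. Foot and nose are upright polished brass pins, 5 mm radius, reaching 18 mm high; bedded in a corner, a pin's end stays 2 mm from the corner point. Foot to nose is 200 mm with the slide closed; this length is the rule's reading
- nose (a point): end of the slide's brass nose, 12 mm above the bench
- knob (a point): on the axis of the slide's upright square black knob with orange band, 18 by 18 mm, sides along the rule's x and y, from 16 to 60 mm above the bench; the point is at 45 mm. With the slide closed it stands 100 mm from foot end and nose end, about over the centre of mass, so the closed rule can be carried by it
- bowl: pink bowl, 110 mm across, 50 mm high, bystander; origin under its centre
- bell: black flared instrument bell standing upright, 74 mm across, 100 mm high, bystander; origin under its centre
- screwdriver: screwdriver lying on the bench, bystander; origin at its underside
Things that resemble listed ones, but are neither listed nor needed, are in the scene too. There is more than one size of the rule; the job needs the larger.

How it is judged:
By the outcome, as a careful person would: the job done as asked, in the order asked, and still so for the second after the job is handed in, with the robot touching nothing.
It also fails if it takes over 72 s, if anything falls off the work surface, if the arm or the gripper's body presses on something with over 40 N, if the wrist force passes 120 N, or if a joint passes its speed limit or range.

## Robot

A 7-joint arm with a two-finger parallel gripper is mounted at the origin on the work surface. World frame = base frame: x ahead of the robot, y to its left, z up, the work surface at z = 0. Lengths are in m, angles in rad, forces in N, time in s.
With the tool pointing down it reaches from about 0.425 to 0.875 m from the base axis. Payload 4.7 kg.
Tool frame: the origin (TCP) lies midway between the tips of the shut fingers; the grasp point (between the pads) lies 19 mm behind it; z points along the fingers, y is the line along which they close (so a half turn about z gives the same grasp; the last joint's range is limited). The gripper opens to 87 mm and grips with 3 to 60 N. Pads are 19 mm wide; open, the fingers measure 117 mm over their backs; the gripper's body (75 mm by 190 mm) begins 51 mm behind the grasp point.
Start: joints at [-1.288, 0.321, -0.07, 1.45, 0.023, 1.371, -0.057], TCP at [0.173, 0.627, 0.223] pointing down, gripper open.
Joint ranges: [-2.86, 2.86], [-0.3, 2.09], [-1.38, 1.24], [0.06, 2.45], [-1.56, 4.7], [0.09, 2.05], [-2.69, 2.69]. Speed limits (rad/s): [2.57, 2.57, 3.14, 3.14, 3.14, 3.14, 3.14].

## Interface

Orientations are given as a rotation vector (axis times angle).
In Python, from bench import ctrl gives the robot as it stands. The module is installed in compiled form; this text tells all that it offers.
- The arm moves only by the shell command python3 -m handwheel 'ROWS' [FORCE]. ROWS is JSON, a list of rows, each a list of 7 numbers: the finger opening in m, from 0 to 0.087, then the shift along the tool's x, y, z in m, then the turn, a rotation vector about the tool's x, y, z in degrees. A call has 1 to 12 rows; each row shifts and turns the commanded pose from where the row before left it, along the tool's axes as they then stand; what a row does not reach is not made up. A row lasts 1/8 s, in which the tool goes at most 62.5 mm and 10.7 degrees, less where a joint would pass 70% of its speed; a pose out of reach is approached as far as the arm can. A call is refused whole if a number of a shift passes 0.0625 or a number of a turn 10.7, either way. A call with a gripper value outside its range is refused whole. The fingers move at their own pace and stop on an object; FORCE is the grip in N (left out, the last holds). Time passes only in rows, so rows that do not move let the fingers close. It gives the time, the measured TCP pose, the force, the opening and the grip force at its end, in the units of the state.
- ctrl.get_state(): the state, without advancing time (a new reading comes with each control period).
- ctrl.get_image(name): name is "side" or "top"; returns (picture, depth): 480x640x3 uint8, blue, green, red; 480x640 float32, m along the optical axis (not along the pixel's ray), 0 where there is no reading.
- ctrl.camera_info(name): a dict with "intrinsics" (3x3 intrinsics, pixels), "R" (3x3) and "t" (3): a world point X has camera coordinates R X + t. Camera axes: x right, y down, z forward; pixel columns grow to the right and rows downward; lengths in m; the calibration is good to about 2 mm. A picture is of the moment at which its call begins. camera_info takes no time and is no camera call.
- ctrl.close_job(): hands the job in; it is judged then, once.
The state is a dict: "time": time; "joint_positions": joint angles; "qd": joint speeds; "joint_torque": joint torques, N m; "position": TCP position; "tool_rot": TCP orientation; "ft_force": force on the tool from outside, world axes, zero at the start; "torque": the same for the moment, N m; "grip_width": opening from 0.0 (shut) to 1.0 (fully open); "grip_force": force on a finger pad.
Only numpy, scipy, OpenCV 4.12 (cv2) and the standard library are available. Lean on these libraries where they do the work, as an engineer would, in place of code of your own. Each camera call takes 0.05 s, during which the arm holds its last target. There are 200 camera calls.

## Working session

There is one attempt and no reset: what is moved stays moved. The work goes in short steps, Python scripts to look and compute and a shell command to move; the robot and the scene stay as the last step left them, time stands still between calls to the robot, and variables do not carry over. Pictures are saved under pics/ and viewed, at most 10 in all, crops included, and the job is handed in when it is done.

```bash
mkdir -p pics; cat > h.py <<'E'
import numpy as np, cv2
from bench import ctrl
def cam(n):
    i=ctrl.camera_info(n); return np.array(i["intrinsics"]),np.array(i["R"]),np.array(i["t"])
def ray(n,u,v,z):
    K,R,t=cam(n); d=R.T@np.linalg.solve(K,[u,v,1.]); c=-R.T@t
    return c+d*(z-c[2])/d[2]
def proj(n,X):
    K,R,t=cam(n); p=K@(R@np.array(X,float)+t); return p[:2]/p[2]
E
python3 - <<'E'
from h import *
for n in("top","side"):
    im,d=ctrl.get_image(n); cv2.imwrite(f"pics/{n}0.png",im); np.save(f"{n}0.npy",d)
    K,R,t=cam(n); print(n,K[0,0],(-R.T@t).round(3),R.round(2).tolist())
s=ctrl.get_state(); print(s["position"],s["tool_rot"],s["time"])
E
```

```text
top 474.9579312882279 [ 0.377 -0.011  1.2  ] [[0.14, -0.99, -0.0], [-0.97, -0.13, -0.2], [0.2, 0.03, -0.98]]
side 442.2659657473453 [ 0.156 -0.474  0.77 ] [[0.71, -0.71, 0.0], [-0.51, -0.51, -0.7], [0.49, 0.49, -0.72]]
[0.17257012 0.62617494 0.22158962] [-4.20935911e-01 -3.11313582e+00  2.62321331e-03] 0.1
```

View pics/top0.png

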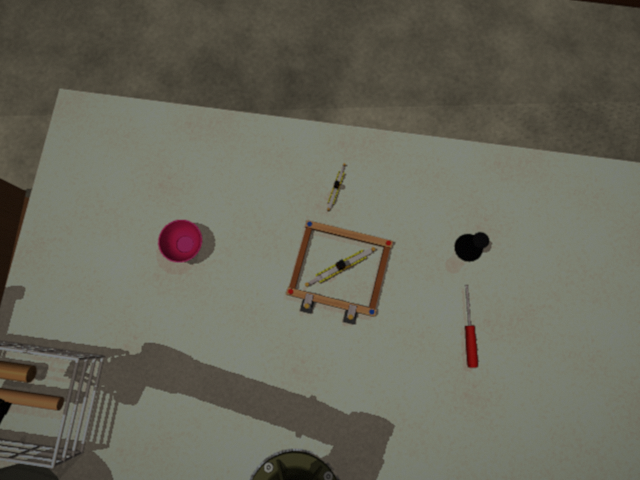

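View pics/side0.png

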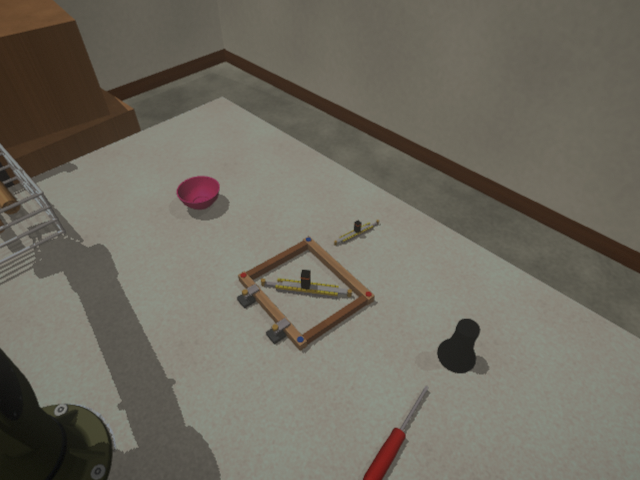

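Top view: frame around (342,268), red dots (291,292) and (389,243), blue dots (309,224) and (373,312), clamps (308,303) and (350,313). There are two rules: one in the frame with its knob at (341,266), and a shorter one outside at (337,187). The one in the frame is the larger and fits the description. I'll confirm it in an enlarged crop while I measure.

```bash
cat >> h.py <<'E'
def blobs(im,mask,roi,amin=3):
    x0,y0,x1,y1=roi; m=np.zeros(mask.shape,np.uint8); m[y0:y1,x0:x1]=mask[y0:y1,x0:x1]
    n,_,st,c=cv2.connectedComponentsWithStats(m); return [(c[i].round(2).tolist(),int(st[i,4])) for i in range(1,n) if st[i,4]>=amin]
ROI=dict(top=(280,215,400,325),side=(230,230,385,355))
def masks(im):
    h=cv2.cvtColor(im,cv2.COLOR_BGR2HSV); I=lambda a,b:cv2.inRange(h,a,b)
    return dict(red=I((0,170,120),(6,255,255))|I((174,170,120),(180,255,255)),blue=I((105,90,60),(130,255,255)),
      yel=I((22,110,90),(35,255,255)),black=I((0,0,0),(180,255,45)))
E
python3 - <<'E'
from h import *
ims=[]
for n in("top","side"):
    im=cv2.imread(f"pics/{n}0.png"); M=masks(im)
    for k in M:
        for c,a in blobs(im,M[k],ROI[n],4): print(n,k,c,a,ray(n,*c,0.022)[:2].round(4))
    x0,y0,x1,y1=(280,155,400,325) if n=="top" else ROI[n]
    ims.append(cv2.resize(im[y0:y1,x0:x1],(400,int(400*(y1-y0)/(x1-x0))),interpolation=cv2.INTER_CUBIC))
H=max(i.shape[0] for i in ims)
cv2.imwrite("pics/crop0.png",np.hstack([cv2.copyMakeBorder(i,0,H-i.shape[0],0,0,cv2.BORDER_CONSTANT) for i in ims]))
E
```

```text
top red [388.08, 242.67] 12 [ 0.6326 -0.1475]
top red [289.67, 290.67] 15 [0.4789 0.0811]
top blue [309.29, 223.5] 14 [0.655 0.057]
top blue [371.4, 311.4] 15 [ 0.4559 -0.1254]
top yel [353.14, 254.95] 42 [ 0.5894 -0.0638]
top yel [358.36, 260.5] 36 [ 0.5771 -0.0785]
top yel [325.15, 269.8] 41 [0.5425 0.0009]
top yel [328.8, 276.31] 45 [ 0.5275 -0.0103]
top black [340.57, 264.76] 67 [ 0.5603 -0.0356]
top black [307.31, 307.95] 58 [0.4428 0.0317]
top black [349.61, 318.56] 61 [ 0.4314 -0.0745]
side red [243.0, 274.5] 14 [0.478  0.0772]
side red [368.07, 293.4] 15 [ 0.6326 -0.1491]
side blue [307.83, 238.92] 12 [0.6539 0.0552]
side blue [299.83, 339.0] 23 [ 0.4555 -0.1276]
side yel [363.4, 230.4] 5 [ 0.7684 -0.0184]
side yel [350.36, 236.54] 28 [ 0.7308 -0.0102]
side yel [341.5, 236.0] 4 [0.7173 0.0059]
side yel [287.84, 280.26] 38 [ 0.5367 -0.0038]
side yel [323.64, 284.51] 39 [ 0.5832 -0.0665]
side yel [306.42, 289.95] 167 [ 0.5469 -0.051 ]
side black [357.0, 230.38] 8 [ 0.7576 -0.0075]
side black [305.06, 273.57] 51 [ 0.576  -0.0165]
side black [305.08, 283.54] 72 [ 0.5569 -0.0366]
side black [253.33, 300.83] 6 [0.4492 0.0063]
side black [248.0, 304.2] 5 [0.436  0.0074]
side black [281.0, 337.71] 7 [ 0.4316 -0.0998]
```

View pics/crop0.png

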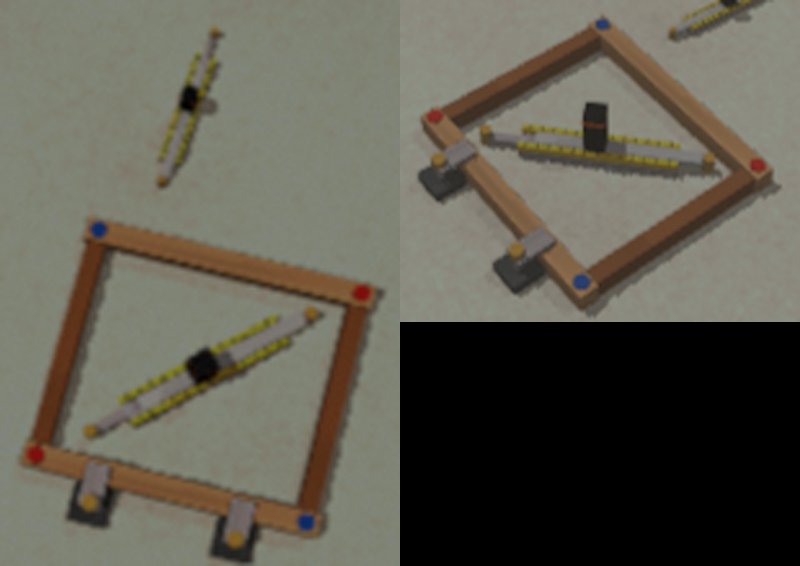

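Crop confirms it: the larger rule with the black knob (orange band) lies in the frame, foot at about (307,285) and nose at about (374,249) in the top image. The rule at (337,187) is the smaller one.

```bash
cat >> h.py <<'E'
from scipy.spatial.transform import Rotation as Ro
def togo(p,yaw,s=None):
    "shift in tool axes to world p, then turn about tool z (deg) so tool y heads to yaw (mod 180)"
    s=s or ctrl.get_state(); R=Ro.from_rotvec(s["tool_rot"]).as_matrix()
    y=np.degrees(np.arctan2(R[1,1],R[0,1])); d=(yaw-y+90)%180-90
    print("t",round(s["time"],2),"pos",np.round(s["position"],4),"yaw_y",y.round(1),"tilt",R[:,2].round(3),"shift mm",(1e3*R.T@(np.array(p)-s["position"])).round(1),"turn z",-d.round(1),"F",np.round(s["ft_force"],2),"gw",round(s["grip_width"]*87,1),"gf",round(s["grip_force"],2),"q",np.round(s["joint_positions"],2))
E
python3 - <<'E'
from h import *
im=cv2.imread("pics/top0.png"); h=cv2.cvtColor(im,cv2.COLOR_BGR2HSV)
for u,v in((307,284.6),(373.6,248.9)): print(ray("top",u,v,.018).round(4), h[int(v),int(u)])
print("knobtop",ray("top",341.3,264.3,.06).round(4))
K=[]
for n,p in(("top",(341.3,264.3)),("side",(305.8,270))):
    print(n,ray(n,*p,.06).round(4))
# orange band side
print(ray("side",305.5,279,.045))
im=cv2.imread("pics/side0.png");h=cv2.cvtColor(im,cv2.COLOR_BGR2HSV);m=h[255:300,290:320]; ys,xs=np.where((m[...,2]<60));print(xs.min()+290,xs.max()+290,ys.min()+255,ys.max()+255)
for v in range(264,292): print(v,''.join('#' if h[v,u,2]<60 else '.' for u in range(292,322)))
togo((.56,-.035,.2),36)
E
```

```text
[0.5001 0.0408 0.018 ] [ 20 184 125]
[ 0.6125 -0.1134  0.018 ] [ 19 182 126]
knobtop [ 0.5558 -0.0364  0.06  ]
top [ 0.5558 -0.0364  0.06  ]
side [ 0.5625 -0.0339  0.06  ]
[ 0.5535429  -0.04189696  0.045     ]
301 309 270 288
264 ..............................
265 ..............................
266 ..............................
267 ..............................
268 ..............................
269 ..............................
270 ..........#####...............
271 ..........########............
272 ..........########............
273 ..........########............
274 .........#########............
275 .........#########............
276 .........#########............
277 .............#####............
278 ..............................
279 .........##......#............
280 .........#########............
281 .........#########............
282 .........#########............
283 .........#########............
284 .........#########............
285 .........#########............
286 .........#########............
287 ..........########............
288 ...........#######............
289 ..............................
290 ..............................
291 ..............................
t 0.1 pos [0.1726 0.6262 0.2216] yaw_y 74.6 tilt [-0.    -0.002 -1.   ] shift mm [-549.1 -534.5   22.5] turn z 38.6 F [-0.23  0.59  0.68] gw 86.8 gf 0.0 q [-1.29  0.32 -0.07  1.45  0.02  1.37 -0.06]
```

```bash
python3 -m handwheel '[[0.06,-0.044,-0.043,0.002,0,0,0],[0.06,-0.044,-0.043,0.002,0,0,0],[0.06,-0.044,-0.043,0.002,0,0,0],[0.06,-0.044,-0.043,0.002,0,0,0],[0.06,-0.044,-0.043,0.002,0,0,0],[0.06,-0.044,-0.043,0.002,0,0,0],[0.06,-0.044,-0.043,0.002,0,0,0],[0.06,-0.044,-0.043,0.002,0,0,0],[0.06,-0.044,-0.043,0.002,0,0,0],[0.06,-0.044,-0.043,0.002,0,0,0],[0.06,-0.044,-0.043,0.002,0,0,0],[0.06,-0.044,-0.043,0.002,0,0,0]]' 5; python3 -c "
from h import *
togo((.556,-.0364,.12),36.1)"
```

```text
time: 1.6
position: [0.5452, -0.0126, 0.1984]
tool_rot: [0.42, 3.113, 0.001]
ft_force: [0.5, 0.1, -0.3]
grip_width: 0.691
grip_force: 0.0
t 1.6 pos [ 0.5452 -0.0126  0.1984] yaw_y 74.6 tilt [ 0.     0.001 -1.   ] shift mm [-16.7 -20.1  78.4] turn z 38.5 F [ 0.51  0.15 -0.33] gw 60.1 gf 0.0 q [-0.56  0.12  0.58  1.77 -0.07  1.28  1.34]
```

```bash
python3 -m handwheel '[[0.06,-0.0167,-0.020,0.03,0,0,0],[0.06,0,0,0.024,0,0,9.6],[0.06,0,0,0.024,0,0,9.6],[0.06,0,0,0,0,0,9.6],[0.06,0,0,0,0,0,9.7],[0.06,0,0,0,0,0,0],[0.06,0,0,0,0,0,0]]'; python3 - <<'E'
from h import *
togo((.556,-.0364,.026),36.1)
for n in("top","side"):
    im,d=ctrl.get_image(n); cv2.imwrite(f"pics/{n}1.png",im)
E
```

```text
time: 2.48
position: [0.5553, -0.0346, 0.1204]
tool_rot: [-1.42, -2.802, 0.0]
ft_force: [-0.2, 0.5, 0.2]
grip_width: 0.689
grip_force: 0.0
t 2.48 pos [ 0.5553 -0.0346  0.1204] yaw_y 36.3 tilt [-0.  0. -1.] shift mm [-1.8 -0.5 94.4] turn z 0.2 F [-0.17  0.51  0.23] gw 59.9 gf 0.0 q [-0.58  0.23  0.67  1.83 -0.16  1.13  0.78]
```

```bash
python3 -m handwheel '[[0.05,-0.0018,0,0.04,0,0,0],[0.05,0,0,0.034,0,0,0],[0.05,0,0,0.02,0,0,0],[0.05,0,0,0,0,0,0],[0,0,0,0,0,0,0],[0,0,0,0,0,0,0],[0,0,0,0,0,0,0],[0,0,0,0,0,0,0],[0,0,0,0,0,0,0]]' 8; python3 - <<'E'
from h import *
togo((.556,-.0364,.026),36.1)
for n in("top","side"):
    im,d=ctrl.get_image(n); cv2.imwrite(f"pics/{n}1.png",im)
x0,y0,x1,y1=ROI["side"]
cv2.imwrite("pics/c1.png",cv2.resize(cv2.imread("pics/side1.png")[y0-60:y1,x0:x1],None,fx=3,fy=3))
E
```

```text
time: 3.7
position: [0.5577, -0.0356, 0.0273]
tool_rot: [1.423, 2.799, 0.003]
ft_force: [1.0, 1.7, 2.6]
grip_width: 0.208
grip_force: 8.0
t 3.7 pos [ 0.5577 -0.0356  0.0273] yaw_y 36.1 tilt [ 0.002  0.001 -1.   ] shift mm [ 0.3 -1.8  1.3] turn z 0.0 F [1.   1.66 2.63] gw 18.1 gf 8.0 q [-0.53  0.35  0.64  1.91 -0.26  0.96  0.86]
```

View pics/c1.png

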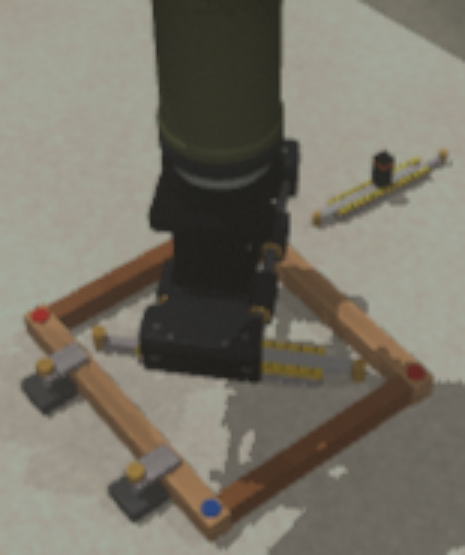

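The side view shows the fingers round the knob, and the opening of 18.1 mm confirms it. Next I ease the foot into red_near.

```bash
python3 -m handwheel '[[0,0.005,0.001,0,0,0,0.9],[0,0.005,0,0,0,0,0.9],[0,0.005,0,0,0,0,0.9],[0,0.004,0,0,0,0,0],[0,0,0,0,0,0,0],[0,0,0,0,0,0,0]]'; python3 - <<'E'
from h import *
togo((.5427,-.0154,.026),33.4)
E
python3 -m handwheel '[[0,0.002,0,0,0,0,0],[0,0.001,0,0,0,0,0],[0,0,0,0,0,0,0]]'; python3 - <<'E'
from h import *
togo((.5427,-.0154,.026),33.4)
E
```

```text
time: 4.55
position: [0.5472, -0.0222, 0.0273]
tool_rot: [1.49, 2.762, -0.002]
ft_force: [2.2, -4.4, 5.4]
grip_width: 0.207
grip_force: 8.0
t 4.55 pos [ 0.5472 -0.0222  0.0273] yaw_y 33.3 tilt [ 0.002 -0.002 -1.   ] shift mm [ 8.1 -0.1  1.3] turn z -0.1 F [ 2.21 -4.38  5.45] gw 18.0 gf 8.0 q [-0.57  0.33  0.65  1.94 -0.24  0.95  0.77]
time: 4.92
position: [0.5458, -0.0199, 0.0273]
tool_rot: [1.49, 2.762, -0.002]
ft_force: [3.0, -5.2, 5.0]
grip_width: 0.205
grip_force: 8.0
t 4.92 pos [ 0.5458 -0.0199  0.0273] yaw_y 33.3 tilt [ 0.002 -0.003 -1.   ] shift mm [ 5.5 -0.2  1.2] turn z -0.1 F [ 2.99 -5.16  4.99] gw 17.8 gf 8.0 q [-0.58  0.33  0.65  1.94 -0.24  0.95  0.77]
```

```bash
python3 -m handwheel '[[0,0,0,-0.0015,0,0,0],[0,0,0,0,0,0,0]]'; python3 -c "
from h import *
togo((.5427,-.0154,.026),33.4)"
python3 -m handwheel '[[0,0.001,0,0,0,0,0],[0,0.001,0,0,0,0,0],[0,0,0,0,0,0,0]]'; python3 -c "
from h import *
togo((.5427,-.0154,.026),33.4)"
```

```text
time: 5.18
position: [0.5434, -0.0177, 0.0274]
tool_rot: [-1.489, -2.764, 0.002]
ft_force: [-0.4, -2.0, 0.3]
grip_width: 0.205
grip_force: 8.0
t 5.17 pos [ 0.5434 -0.0177  0.0274] yaw_y 33.4 tilt [-0.003 -0.    -1.   ] shift mm [2.3 0.6 1.4] turn z -0.0 F [-0.35 -1.98  0.29] gw 17.9 gf 8.0 q [-0.58  0.33  0.65  1.94 -0.24  0.95  0.77]
time: 5.55
position: [0.5434, -0.0151, 0.0276]
tool_rot: [-1.488, -2.766, -0.0]
ft_force: [1.1, -0.3, -4.7]
grip_width: 0.202
grip_force: 8.0
t 5.55 pos [ 0.5434 -0.0151  0.0276] yaw_y 33.4 tilt [-0.001  0.    -1.   ] shift mm [ 0.1 -0.7  1.6] turn z 0.0 F [ 1.12 -0.32 -4.74] gw 17.5 gf 8.0 q [-0.58  0.33  0.65  1.94 -0.24  0.95  0.76]
```

```bash
python3 -m handwheel '[[0,0,0,0.0006,0,0,0],[0,0,0,0,0,0,0]]'; python3 -c "
from h import *
togo((.5427,-.0154,.026),33.4)"
python3 -m handwheel '[[0,0.001,0,0,0,0,0],[0,0.001,0,0,0,0,0],[0,0,0,0,0,0,0],[0,0,0,0,0,0,0]]'; python3 -c "
from h import *
togo((.5427,-.0154,.026),33.4)"
```

```text
time: 5.8
position: [0.5435, -0.0152, 0.0274]
tool_rot: [-1.489, -2.766, -0.001]
ft_force: [0.5, 0.2, -3.4]
grip_width: 0.208
grip_force: 8.0
t 5.8 pos [ 0.5435 -0.0152  0.0274] yaw_y 33.4 tilt [-0.001  0.001 -1.   ] shift mm [ 0.3 -0.7  1.4] turn z 0.0 F [ 0.5   0.2  -3.39] gw 18.1 gf 8.0 q [-0.58  0.33  0.65  1.94 -0.24  0.95  0.76]
time: 6.3
position: [0.5432, -0.0147, 0.0277]
tool_rot: [1.489, 2.765, 0.0]
ft_force: [3.6, -3.6, -4.9]
grip_width: 0.204
grip_force: 8.0
t 6.3 pos [ 0.5432 -0.0147  0.0277] yaw_y 33.4 tilt [ 0.001 -0.001 -1.   ] shift mm [-0.3 -0.8  1.7] turn z -0.0 F [ 3.58 -3.56 -4.94] gw 17.7 gf 8.0 q [-0.59  0.32  0.65  1.94 -0.24  0.95  0.76]
```

```bash
python3 -m handwheel '[[0,-0.001,0,0.001,0,0,0],[0.03,0,0,0,0,0,0],[0.03,0,0,0,0,0,0],[0.03,0,0,0,0,0,0]]'; python3 - <<'E'
from h import *
togo((.5427,-.0154,.026),33.4)
E
python3 -m handwheel '[[0,0,0,0,0,0,0],[0,0,0,0,0,0,0],[0,0,0,0,0,0,0],[0,0,0,0,0,0,0]]' 6; python3 - <<'E'
from h import *
togo((.5427,-.0154,.026),33.4)
im,d=ctrl.get_image("top"); cv2.imwrite("pics/top2.png",im)
im,d=ctrl.get_image("side"); cv2.imwrite("pics/side2.png",im)
x0,y0,x1,y1=ROI["side"];a=cv2.resize(im[y0:y1,x0:x1],None,fx=4,fy=4,interpolation=cv2.INTER_CUBIC);cv2.imwrite("pics/c2.png",a)
E
```

```text
time: 6.8
position: [0.5429, -0.0146, 0.0264]
tool_rot: [-1.488, -2.766, -0.0]
ft_force: [0.9, -0.7, 0.3]
grip_width: 0.338
grip_force: 0.0
t 6.8 pos [ 0.5429 -0.0146  0.0264] yaw_y 33.4 tilt [-0.001  0.    -1.   ] shift mm [-0.6 -0.6  0.4] turn z 0.0 F [ 0.87 -0.68  0.33] gw 29.4 gf 0.0 q [-0.58  0.33  0.65  1.94 -0.24  0.95  0.76]
time: 7.3
position: [0.5433, -0.0148, 0.0265]
tool_rot: [1.489, 2.766, 0.001]
ft_force: [-0.0, 0.5, -1.1]
grip_width: 0.206
grip_force: 6.0
t 7.3 pos [ 0.5433 -0.0148  0.0265] yaw_y 33.4 tilt [ 0.  0. -1.] shift mm [-0.1 -0.8  0.5] turn z -0.0 F [-0.03  0.49 -1.14] gw 17.9 gf 6.0 q [-0.58  0.33  0.65  1.94 -0.24  0.95  0.76]
```

View pics/c2.png

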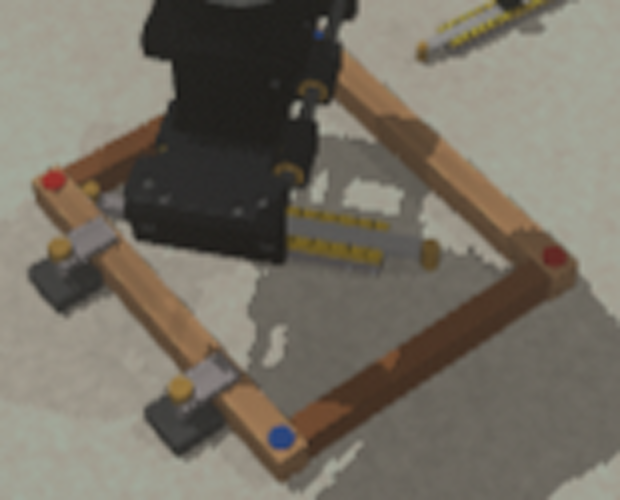

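Foot pin is bedded by red_near (crop (92,190)) and the nose (430,255) is pointing at red_far. Pushing the slide out now.

```bash
python3 -m handwheel '[[0,-0.004,0,0,0,0,0],[0,-0.006,0,0,0,0,0],[0,-0.006,0,0,0,0,0],[0,-0.006,0,0,0,0,0],[0,-0.006,0,0,0,0,0],[0,-0.006,0,0,0,0,0],[0,-0.004,0,0,0,0,0],[0,0,0,0,0,0,0],[0,0,0,0,0,0,0]]'; python3 -c "
from h import *
togo((.5433,-.0148,.026),33.4)"
python3 -m handwheel '[[0,-0.002,0,0,0,0,0],[0,-0.001,0,0,0,0,0],[0,0,0,0,0,0,0]]'; python3 -c "
from h import *
togo((.5433,-.0148,.026),33.4)"
```

```text
time: 8.52
position: [0.5641, -0.047, 0.0264]
tool_rot: [1.489, 2.766, -0.0]
ft_force: [0.7, -0.4, -0.8]
grip_width: 0.208
grip_force: 6.0
t 8.53 pos [ 0.5641 -0.047   0.0264] yaw_y 33.4 tilt [ 0. -0. -1.] shift mm [38.3  0.4  0.4] turn z -0.0 F [ 0.65 -0.44 -0.82] gw 18.1 gf 6.0 q [-0.51  0.38  0.65  1.89 -0.27  0.97  0.84]
time: 8.9
position: [0.5656, -0.0493, 0.0265]
tool_rot: [-1.489, -2.766, 0.0]
ft_force: [-0.9, 0.4, -0.4]
grip_width: 0.202
grip_force: 6.0
t 8.9 pos [ 0.5656 -0.0493  0.0265] yaw_y 33.4 tilt [-0. -0. -1.] shift mm [41.1  0.4  0.5] turn z -0.0 F [-0.89  0.4  -0.42] gw 17.6 gf 6.0 q [-0.51  0.38  0.65  1.88 -0.27  0.97  0.84]
```

```bash
for i in 1; do python3 -m handwheel '[[0,-0.002,0,0,0,0,0],[0,-0.001,0,0,0,0,0],[0,0,0,0,0,0,0]]' >/dev/null; done; python3 -c "
from h import *
togo((.5433,-.0148,.026),33.4)"
python3 -m handwheel '[[0,-0.001,0,0,0,0,0],[0,-0.0005,0,0,0,0,0],[0,0,0,0,0,0,0]]'>/dev/null; python3 -c "
from h import *
togo((.5433,-.0148,.026),33.4)"
python3 -m handwheel '[[0,-0.001,0,0,0,0,0],[0,0,0,0,0,0,0]]'>/dev/null; python3 -c "
from h import *
togo((.5433,-.0148,.026),33.4)"
```

```text
t 9.28 pos [ 0.5674 -0.052   0.0265] yaw_y 33.4 tilt [ 0. -0. -1.] shift mm [44.4  0.4  0.5] turn z -0.0 F [0.15 0.26 0.13] gw 18.1 gf 6.0 q [-0.5   0.38  0.65  1.88 -0.28  0.97  0.85]
t 9.65 pos [ 0.5682 -0.0532  0.0265] yaw_y 33.4 tilt [-0. -0. -1.] shift mm [45.7  0.4  0.4] turn z -0.0 F [-0.85  1.15 -0.17] gw 18.0 gf 6.0 q [-0.5   0.39  0.65  1.88 -0.28  0.97  0.85]
t 9.9 pos [ 0.5686 -0.0537  0.0265] yaw_y 33.4 tilt [-0.  0. -1.] shift mm [46.4  0.3  0.5] turn z 0.0 F [-1.43 -0.06  0.69] gw 18.0 gf 6.0 q [-0.5   0.39  0.65  1.88 -0.28  0.97  0.86]
```

```bash
python3 -m handwheel '[[0,-0.001,0,0,0,0,0],[0,0,0,0,0,0,0]]'>/dev/null; python3 -c "
from h import *
togo((.5433,-.0148,.026),33.4)"
python3 -m handwheel '[[0,-0.001,0,0,0,0,0],[0,0,0,0,0,0,0]]'>/dev/null; python3 -c "
from h import *
togo((.5433,-.0148,.026),33.4)"
```

```text
t 10.15 pos [ 0.5687 -0.0539  0.0264] yaw_y 33.4 tilt [-0.001  0.001 -1.   ] shift mm [46.6  0.3  0.5] turn z 0.0 F [-3.85  3.43  3.95] gw 17.8 gf 6.0 q [-0.5   0.39  0.65  1.87 -0.28  0.97  0.86]
t 10.4 pos [ 0.5688 -0.054   0.0263] yaw_y 33.4 tilt [-0.003  0.002 -1.   ] shift mm [46.8  0.3  0.5] turn z 0.0 F [-5.25  3.43  6.68] gw 18.4 gf 6.0 q [-0.5   0.39  0.65  1.87 -0.28  0.97  0.86]
```

```bash
python3 -m handwheel '[[0,0.0005,0,0,0,0,0],[0,0,0,0,0,0,0],[0,0,0,0,0,0,0],[0,0,0,0,0,0,0],[0,0,0,0,0,0,0],[0,0,0,0,0,0,0],[0,0,0,0,0,0,0],[0,0,0,0,0,0,0]]'>/dev/null; cat >> h.py <<'E'
def brass(n,im,tag=""):
    h=cv2.cvtColor(im,cv2.COLOR_BGR2HSV); m=cv2.inRange(h,(14,140,70),(24,255,255))
    for c,a in blobs(im,m,ROI[n],4): print(tag,n,"brass",c,a,ray(n,*c,.016)[:2].round(4))
E
python3 - <<'E'
from h import *
togo((.5433,-.0148,.026),33.4)
for n in("top","side"):
    im,d=ctrl.get_image(n); cv2.imwrite(f"pics/{n}3.png",im)
    for k in (0,2,3): brass(n,cv2.imread(f"pics/{n}{k}.png"),k)
    M=masks(im)
    for k in("red","blue"):
        for c,a in blobs(im,M[k],ROI[n],4): print(n,k,c,a,ray(n,*c,0.022)[:2].round(4))
E
```

```text
t 11.4 pos [ 0.5688 -0.0539  0.0264] yaw_y 33.4 tilt [-0.002  0.002 -1.   ] shift mm [46.7  0.3  0.5] turn z 0.0 F [-5.24  3.43  3.66] gw 17.9 gf 6.0 q [-0.5   0.39  0.65  1.87 -0.28  0.97  0.86]
0 top brass [347.57, 233.62] 405 [ 0.6433 -0.0432]
0 top brass [386.5, 245.67] 6 [ 0.6257 -0.1451]
0 top brass [372.88, 248.88] 8 [ 0.6127 -0.1117]
0 top brass [347.46, 266.38] 13 [ 0.5596 -0.0535]
0 top brass [306.88, 284.12] 8 [0.5014 0.0414]
0 top brass [298.69, 293.57] 61 [0.4753 0.0582]
0 top brass [330.77, 301.52] 184 [ 0.4667 -0.0234]
0 top brass [306.27, 305.67] 15 [0.4483 0.0353]
0 top brass [362.4, 309.05] 62 [ 0.459  -0.1033]
0 top brass [350.24, 316.94] 17 [ 0.4358 -0.0759]
2 top brass [374.67, 240.17] 84 [ 0.6358 -0.1137]
2 top brass [365.12, 255.12] 8 [ 0.5941 -0.0941]
2 top brass [345.29, 306.57] 14 [ 0.4593 -0.0606]
2 top brass [362.42, 309.08] 60 [ 0.4589 -0.1033]
2 top brass [350.24, 316.94] 17 [ 0.4358 -0.0759]
3 top brass [315.23, 226.21] 48 [0.6514 0.0412]
3 top brass [296.17, 287.56] 18 [0.4893 0.0666]
3 top brass [297.13, 293.64] 39 [0.4746 0.062 ]
3 top brass [361.98,
[... 430 characters left out ...]
 [ 0.5702 -0.079 ]
0 side brass [331.5, 294.0] 6 [ 0.5803 -0.0928]
0 side brass [274.6, 326.6] 15 [ 0.4416 -0.0688]
2 side brass [252.0, 276.71] 7 [0.4907 0.0628]
2 side brass [313.86, 284.14] 29 [ 0.5724 -0.0476]
2 side brass [244.55, 291.36] 11 [0.454  0.0426]
2 side brass [313.23, 291.95] 57 [ 0.5566 -0.0617]
2 side brass [274.59, 326.88] 17 [ 0.4412 -0.0693]
3 side brass [252.12, 276.88] 8 [0.4906 0.0622]
3 side brass [279.0, 279.26] 31 [0.5279 0.0156]
3 side brass [274.74, 285.49] 47 [0.51   0.0092]
3 side brass [244.55, 291.36] 11 [0.454  0.0426]
3 side brass [274.56, 326.75] 16 [ 0.4413 -0.069 ]
side red [243.0, 274.71] 14 [0.4777 0.0768]
side blue [299.71, 339.0] 24 [ 0.4553 -0.1274]
```

Red reading ≈ 246.7 mm, foot unmoved at (252,277) in the side view. Next: close the slide, then carry the rule to the blue diagonal.

```bash
python3 -m handwheel '[[0,0.004,0,0,0,0,0],[0,0.008,0,0,0,0,0],[0,0.008,0,0,0,0,0],[0,0.008,0,0,0,0,0],[0,0.008,0,0,0,0,0],[0,0.006,0,0,0,0,0],[0,0.004,0,0,0,0,0],[0,0,0,0,0,0,0],[0,0,0,0,0,0,0]]'>/dev/null; python3 -c "
from h import *
togo((.5433,-.0148,.026),33.4)"
```

```text
t 12.62 pos [ 0.5443 -0.0164  0.0264] yaw_y 33.4 tilt [ 0.  0. -1.] shift mm [1.9 0.  0.4] turn z 0.0 F [ 1.03  0.26 -2.26] gw 17.8 gf 6.0 q [-0.58  0.33  0.65  1.94 -0.24  0.95  0.77]
```

```bash
python3 -m handwheel '[[0,0.002,0,0,0,0,0],[0,0.0005,0,0,0,0,0],[0,0,0,0,0,0,0],[0,-0.001,0,0,0,0,0]]'>/dev/null; python3 -c "
from h import *
togo((.5433,-.0148,.026),33.4)"; python3 -m handwheel '[[0,0,0,0,0,0,0],[0,0,0,0,0,0,0],[0,-0.01,0,-0.01,0,0,0],[0,-0.01,0,-0.02,0,0,0],[0,0,0,-0.02,0,0,0],[0,0,0,0,0,0,0],[0,0,0,0,0,0,0]]' 25; python3 - <<'E'
from h import *
togo((.5555,-.0349,.076),-46.9)
im,d=ctrl.get_image("side"); cv2.imwrite("pics/side4.png",im)
x0,y0,x1,y1=ROI["side"];a=cv2.resize(im[y0-30:y1,x0:x1],None,fx=4,fy=4,interpolation=cv2.INTER_CUBIC);cv2.imwrite("pics/c4.png",a)
E
```

```text
t 13.12 pos [ 0.5432 -0.0151  0.0264] yaw_y 33.4 tilt [-0.001  0.001 -1.   ] shift mm [0.2 0.3 0.4] turn z -0.0 F [ 0.23  1.87 -2.68] gw 18.1 gf 6.0 q [-0.58  0.33  0.65  1.94 -0.24  0.95  0.76]
time: 14.0
position: [0.5539, -0.0315, 0.0761]
tool_rot: [-1.488, -2.766, -0.0]
ft_force: [0.0, 0.2, -5.7]
grip_width: 0.206
grip_force: 25.0
t 14.0 pos [ 0.5539 -0.0315  0.0761] yaw_y 33.4 tilt [-0.001  0.001 -1.   ] shift mm [-3.7 -0.5  0.1] turn z 80.3 F [ 0.    0.2  -5.69] gw 17.9 gf 25.0 q [-0.58  0.28  0.67  1.88 -0.2   1.05  0.76]
```

View pics/c4.png

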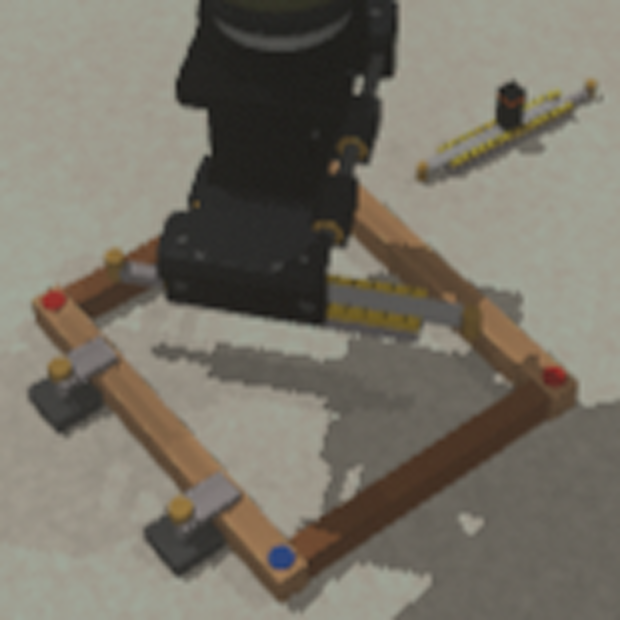

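The rule is held level above the frame, foot at (115,258) and nose at (470,320) in the crop. Turning it now.

```bash
python3 -m handwheel '[[0,-0.0037,-0.0005,0,0,0,8],[0,0,0,0,0,0,10.3],[0,0,0,0,0,0,10.3],[0,0,0,0,0,0,10.3],[0,0,0,0,0,0,10.3],[0,0,0,0,0,0,10.3],[0,0,0,0,0,0,10.3],[0,0,0,0,0,0,10.5],[0,0,0,0,0,0,0],[0,0,0,0,0,0,0]]'>/dev/null; python3 - <<'E'
from h import *
togo((.5555,-.0349,.0264),-46.9)
for n in("side","top"):
  im,d=ctrl.get_image(n); cv2.imwrite(f"pics/{n}5.png",im)
brass("side",cv2.imread("pics/side5.png"))
E
```

```text
t 15.3 pos [ 0.5557 -0.0352  0.076 ] yaw_y -46.7 tilt [-0.001 -0.    -1.   ] shift mm [ 0.1 -0.3 49.6] turn z 0.2 F [-0.23  0.65 -4.5 ] gw 18.0 gf 25.0 q [-0.77  0.35  0.92  1.88 -0.32  1.07 -0.53]
 side brass [298.82, 281.86] 22 [ 0.5537 -0.0201]
 side brass [308.03, 283.07] 29 [ 0.5655 -0.0366]
 side brass [244.45, 291.36] 11 [0.4539 0.0428]
 side brass [301.29, 309.5] 14 [ 0.5076 -0.0765]
 side brass [274.6, 326.6] 15 [ 0.4416 -0.0688]
```

```bash
python3 -m handwheel '[[0,0,0,0.02,0,0,0.2],[0,0,0,0.02,0,0,0],[0,0,0,0.008,0,0,0],[0,0,0,0.001,0,0,0],[0,0,0,0,0,0,0]]' >/dev/null; python3 -c "
from h import *
togo((.5555,-.0349,.0264),-46.9)"; python3 -m handwheel '[[0.03,0,0,0,0,0,0],[0.03,0,0,0,0,0,0],[0.03,0,0,0.0005,0,0,0]]' 6 >/dev/null;  python3 -c "
from h import *
togo((.5555,-.0349,.0264),-46.9)"; python3 -m handwheel '[[0,0,0,0,0,0,0],[0,0,0,0,0,0,0],[0,0,0,0,0,0,0]]' 6; python3 - <<'E'
from h import *
togo((.5555,-.0349,.0264),-46.9)
for n in("side","top"):
  im,d=ctrl.get_image(n); cv2.imwrite(f"pics/{n}6.png",im)
im=cv2.imread("pics/side6.png");x0,y0,x1,y1=ROI["side"];a=cv2.resize(im[y0-30:y1,x0:x1],None,fx=4,fy=4,interpolation=cv2.INTER_CUBIC);cv2.imwrite("pics/c6.png",a)
E
```

```text
t 16.02 pos [ 0.5562 -0.0356  0.0272] yaw_y -47.1 tilt [ 0. -0. -1.] shift mm [-0.  -1.   0.8] turn z -0.2 F [-0.32 -0.17 -3.99] gw 17.6 gf 25.0 q [-0.72  0.42  0.88  1.92 -0.39  0.98 -0.49]
t 16.4 pos [ 0.5567 -0.0354  0.0275] yaw_y -47.1 tilt [ 0.001  0.    -1.   ] shift mm [-0.5 -1.1  1.1] turn z -0.2 F [ 0.62 -0.5   0.73] gw 29.6 gf 0.0 q [-0.72  0.42  0.88  1.92 -0.39  0.98 -0.49]
time: 16.77
position: [0.5562, -0.0355, 0.027]
tool_rot: [2.924, 1.149, 0.001]
ft_force: [0.1, -0.3, 0.4]
grip_width: 0.206
grip_force: 6.0
t 16.77 pos [ 0.5562 -0.0355  0.027 ] yaw_y -47.1 tilt [ 0.  0. -1.] shift mm [-0.1 -0.9  0.6] turn z -0.2 F [ 0.1  -0.29  0.36] gw 18.0 gf 6.0 q [-0.72  0.42  0.88  1.92 -0.39  0.98 -0.49]
```

View pics/c6.png

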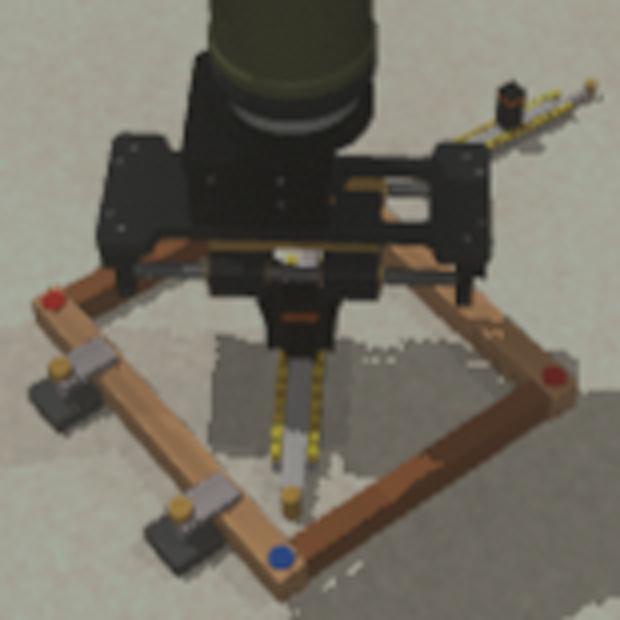

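Rule lies along the blue diagonal, nose at (290,500) by blue_near. Next I bed the foot in blue_far.

```bash
python3 -m handwheel '[[0,0.004,0.0005,0,0,0,0],[0,0.006,0,0,0,0,0],[0,0.006,0,0,0,0,0],[0,0.003,0,0,0,0,0],[0,0,0,0,0,0,0],[0,0,0,0,0,0,0]]' 8 >/dev/null; python3 -c "
from h import *
togo((.5707,-.0205,.027),-46.9)"; python3 -m handwheel '[[0,0.0015,0,0,0,0,0],[0,0,0,0,0,0,0]]' >/dev/null;  python3 -c "
from h import *
togo((.5707,-.0205,.027),-46.9)"; python3 -m handwheel '[[0,0.0015,0,0,0,0,0],[0,0,0,0,0,0,0]]' >/dev/null;  python3 -c "
from h import *
togo((.5707,-.0205,.027),-46.9)"
```

```text
t 17.62 pos [ 0.5691 -0.0249  0.0269] yaw_y -47.2 tilt [-0.003 -0.002 -1.   ] shift mm [ 4.2 -2.1 -0.1] turn z -0.3 F [-3.43 -4.02  3.78] gw 18.3 gf 8.0 q [-0.72  0.45  0.87  1.88 -0.4   1.   -0.5 ]
t 17.88 pos [ 0.5699 -0.0242  0.0269] yaw_y -47.2 tilt [-0.003 -0.002 -1.   ] shift mm [ 3.2 -2.2 -0.1] turn z -0.3 F [-4.1  -3.1   3.86] gw 17.6 gf 8.0 q [-0.72  0.45  0.87  1.88 -0.4   1.   -0.5 ]
t 18.12 pos [ 0.5701 -0.0241  0.0269] yaw_y -47.2 tilt [-0.005 -0.003 -1.   ] shift mm [ 2.9 -2.2 -0.2] turn z -0.3 F [-7.06 -5.54  6.63] gw 18.1 gf 8.0 q [-0.72  0.45  0.87  1.88 -0.4   1.   -0.51]
```

```bash
python3 -m handwheel '[[0,-0.004,0,-0.0005,0,0,0],[0,0,-0.002,0,0,0,0],[0,0,-0.0015,0,0,0,-0.3],[0,0.001,0,0,0,0,0],[0,0,0,0,0,0,0]]' 8 >/dev/null; python3 -c "
from h import *
togo((.5707,-.0205,.027),-46.9)"; python3 -m handwheel '[[0,0.002,0,0,0,0,0],[0,0.001,0,0,0,0,0],[0,0,0,0,0,0,0]]' >/dev/null;  python3 -c "
from h import *
togo((.5707,-.0205,.027),-46.9)"
```

```text
t 18.75 pos [ 0.5679 -0.0197  0.0272] yaw_y -46.8 tilt [-0.  0. -1.] shift mm [1.5 2.5 0.2] turn z 0.1 F [-0.09 -0.01 -3.84] gw 17.6 gf 8.0 q [-0.73  0.44  0.87  1.89 -0.4   0.99 -0.51]
t 19.12 pos [ 0.57   -0.0188  0.0273] yaw_y -46.8 tilt [-0.    -0.001 -1.   ] shift mm [-0.7  1.8  0.3] turn z 0.1 F [-0.41 -1.3  -4.2 ] gw 17.6 gf 8.0 q [-0.73  0.45  0.86  1.88 -0.4   1.   -0.51]
```

```bash
python3 -m handwheel '[[0,0,0.001,0.0012,0,0,0],[0,0.001,0,0,0,0,0],[0,0,0,0,0,0,0]]' 8 >/dev/null; python3 -c "
from h import *
togo((.5707,-.0205,.027),-46.9)"; python3 -m handwheel '[[0,0.0015,0,0,0,0,0],[0,0,0,0,0,0,0]]' >/dev/null;  python3 -c "
from h import *
togo((.5707,-.0205,.027),-46.9)"
```

```text
t 19.5 pos [ 0.5705 -0.0188  0.0269] yaw_y -46.8 tilt [-0.003  0.001 -1.   ] shift mm [-1.   1.4 -0.1] turn z 0.1 F [-6.18 -1.68  3.95] gw 17.9 gf 8.0 q [-0.73  0.45  0.86  1.88 -0.4   1.   -0.51]
t 19.75 pos [ 0.5708 -0.0187  0.0269] yaw_y -46.9 tilt [-0.004 -0.    -1.   ] shift mm [-1.3  1.2 -0.1] turn z 0.0 F [-7.63 -2.45  6.45] gw 18.0 gf 8.0 q [-0.73  0.45  0.86  1.88 -0.4   1.   -0.51]
```

```bash
python3 -m handwheel '[[0,-0.001,0,-0.0008,0,0,0],[0,0.001,-0.001,0,0,0,0],[0,0,0,0,0,0,0]]' 8 >/dev/null; python3 -c "
from h import *
togo((.5707,-.0205,.027),-46.9)"; python3 -m handwheel '[[0,0.0008,-0.001,0,0,0,0],[0,0,0,0,0,0,0]]' >/dev/null;  python3 -c "
from h import *
togo((.5707,-.0205,.027),-46.9)"
```

```text
t 20.12 pos [ 0.571  -0.0186  0.0269] yaw_y -46.9 tilt [-0.002 -0.002 -1.   ] shift mm [-1.5  1.2 -0. ] turn z 0.0 F [-4.14 -4.68 -0.63] gw 18.0 gf 8.0 q [-0.73  0.45  0.86  1.88 -0.4   1.   -0.51]
t 20.38 pos [ 0.5708 -0.0183  0.027 ] yaw_y -46.9 tilt [-0.002 -0.003 -1.   ] shift mm [-1.6  1.6 -0. ] turn z -0.0 F [-4.05 -6.57 -0.71] gw 17.5 gf 8.0 q [-0.73  0.45  0.86  1.88 -0.4   1.   -0.51]
```

Firm on both walls, so the foot is bedded. I release to shed the stress, regrip and push out towards blue_near.

```bash
python3 -m handwheel '[[0,-0.0015,0.001,0.0002,0,0,0],[0.03,0,0,0,0,0,0],[0.03,0,0,0,0,0,0],[0.03,0,0,0,0,0,0],[0,0,0,0,0,0,0],[0,0,0,0,0,0,-0.3],[0,0,0,0,0,0,0],[0,0,0,0,0,0,0]]' 6 >/dev/null; python3 -c "
from h import *
togo((.571,-.0186,.027),-46.5)"; python3 -m handwheel '[[0,-0.004,0,0,0,0,0],[0,-0.006,0,0,0,0,0],[0,-0.006,0,0,0,0,0],[0,-0.006,0,0,0,0,0],[0,-0.006,0,0,0,0,0],[0,-0.005,0,0,0,0,0],[0,-0.002,0,0,0,0,0],[0,0,0,0,0,0,0]]'>/dev/null; python3 -c "
from h import *
togo((.571,-.0186,.027),-46.5)"
```

```text
t 21.38 pos [ 0.5718 -0.0173  0.027 ] yaw_y -46.5 tilt [ 0.001 -0.    -1.   ] shift mm [-1.5  0.4 -0. ] turn z -0.0 F [ 1.96 -1.4  -0.5 ] gw 17.8 gf 6.0 q [-0.73  0.45  0.86  1.88 -0.4   1.   -0.5 ]
t 22.38 pos [ 0.5458 -0.0414  0.0269] yaw_y -46.5 tilt [-0. -0. -1.] shift mm [34.   0.7 -0.1] turn z -0.0 F [ 1.08 -1.18  2.19] gw 18.1 gf 6.0 q [-0.73  0.4   0.89  1.94 -0.37  0.98 -0.47]
```

```bash
python3 -m handwheel '[[0,-0.002,0,-0.0005,0,0,0],[0,-0.001,0,0,0,0,0],[0,0,0,0,0,0,0]]'>/dev/null; python3 -c "
from h import *
togo((.5718,-.0173,.027),-46.5)"; python3 -m handwheel '[[0,-0.0015,0,0,0,0,0],[0,0,0,0,0,0,0]]'>/dev/null; python3 -c "
from h import *
togo((.5718,-.0173,.027),-46.5)"; python3 -m handwheel '[[0,-0.0015,0,0,0,0,0],[0,0,0,0,0,0,0]]'>/dev/null; python3 -c "
from h import *
togo((.5718,-.0173,.027),-46.5)"
```

```text
t 22.75 pos [ 0.5433 -0.043   0.027 ] yaw_y -46.5 tilt [-0.001  0.    -1.   ] shift mm [38.3  1.  -0. ] turn z 0.0 F [ 0.63 -0.36 -3.09] gw 18.0 gf 6.0 q [-0.73  0.4   0.89  1.94 -0.37  0.97 -0.47]
t 23.0 pos [ 0.5426 -0.044   0.0271] yaw_y -46.5 tilt [-0.  0. -1.] shift mm [39.6  0.8  0.1] turn z 0.0 F [ 1.17  0.73 -3.44] gw 18.1 gf 6.0 q [-0.73  0.39  0.89  1.95 -0.37  0.97 -0.47]
t 23.25 pos [ 0.5419 -0.0451  0.0274] yaw_y -46.5 tilt [ 0.  0. -1.] shift mm [40.9  0.4  0.4] turn z 0.0 F [ 2.59  0.44 -3.94] gw 17.9 gf 6.0 q [-0.73  0.39  0.89  1.95 -0.37  0.97 -0.47]
```

```bash
python3 -m handwheel '[[0,0,0,0.0009,0,0,0],[0,0,0,0,0,0,0]]'>/dev/null; python3 -c "
from h import *
togo((.5718,-.0173,.027),-46.5)"; python3 -m handwheel '[[0,-0.001,0,0,0,0,0],[0,0,0,0,0,0,0]]'>/dev/null; python3 -c "
from h import *
togo((.5718,-.0173,.027),-46.5)"; python3 -m handwheel '[[0,-0.001,0,0,0,0,0],[0,0,0,0,0,0,0]]'>/dev/null; python3 - <<'E'
from h import *
togo((.5718,-.0173,.027),-46.5)
im,d=ctrl.get_image("side"); cv2.imwrite("pics/side7.png",im);brass("side",im)
print("exp nose ctr",proj("side",(.4664+.0051,-.1184+.0048,.016)), "foot", proj("side",(.6440-.0036,.05-.0034,.016)))
E
```

```text
t 23.5 pos [ 0.5418 -0.0452  0.027 ] yaw_y -46.5 tilt [-0.     0.001 -1.   ] shift mm [41.   0.4 -0. ] turn z 0.0 F [0.21 1.6  2.42] gw 18.0 gf 6.0 q [-0.73  0.39  0.89  1.95 -0.37  0.97 -0.47]
t 23.75 pos [ 0.5417 -0.0453  0.027 ] yaw_y -46.5 tilt [ 0.001  0.001 -1.   ] shift mm [41.1  0.4  0. ] turn z 0.0 F [1.56 4.13 4.23] gw 17.6 gf 6.0 q [-0.73  0.39  0.89  1.95 -0.37  0.97 -0.47]
t 24.0 pos [ 0.5413 -0.046   0.0269] yaw_y -46.5 tilt [ 0.002  0.001 -1.   ] shift mm [41.9  0.2  0. ] turn z 0.0 F [4.24 4.17 4.54] gw 18.2 gf 6.0 q [-0.73  0.39  0.89  1.95 -0.37  0.97 -0.47]
 side brass [244.45, 291.36] 11 [0.4539 0.0428]
 side brass [298.31, 300.38] 16 [ 0.519  -0.0554]
 side brass [307.41, 301.0] 17 [ 0.5314 -0.0699]
 side brass [274.59, 326.88] 17 [ 0.4412 -0.0693]
 side brass [301.67, 332.33] 12 [ 0.4708 -0.1164]
exp nose ctr [300.95462892 331.21965027] foot [306.28357936 245.499857  ]
```

```bash
python3 -m handwheel '[[0,-0.0007,0,0,0,0,0],[0,0,0,0,0,0,0]]'>/dev/null; python3 -c "
from h import *
togo((.5718,-.0173,.027),-46.5)"; python3 -m handwheel '[[0,0,0,0,0,0,0],[0,0,0,0,0,0,0],[0,0,0,0,0,0,0],[0,0,0,0,0,0,0],[0,0,0,0,0,0,0],[0,0,0,0,0,0,0],[0,0,0,0,0,0,0],[0,0,0,0,0,0,0]]'>/dev/null; python3 - <<'E'
from h import *
togo((.5718,-.0173,.027),-46.5)
for n in ("side","top"):
  im,d=ctrl.get_image(n); cv2.imwrite(f"pics/{n}7.png",im)
ims=[]
for n,b in (("top",(285,215,395,325)),("side",(235,220,380,355))):
    im=cv2.imread(f"pics/{n}7.png")[b[1]:b[3],b[0]:b[2]]; ims.append(cv2.resize(im,(400,400*im.shape[0]//im.shape[1]),interpolation=cv2.INTER_CUBIC))
H=max(i.shape[0] for i in ims)
cv2.imwrite("pics/c7.png",np.hstack([cv2.copyMakeBorder(i,0,H-i.shape[0],0,0,cv2.BORDER_CONSTANT) for i in ims]))
E
```

```text
t 24.3 pos [ 0.5408 -0.0467  0.0269] yaw_y -46.5 tilt [ 0.002  0.001 -1.   ] shift mm [42.7  0.   0. ] turn z 0.0 F [3.76 4.1  4.03] gw 18.1 gf 6.0 q [-0.73  0.39  0.89  1.95 -0.37  0.97 -0.47]
t 25.3 pos [ 0.5408 -0.0467  0.0269] yaw_y -46.5 tilt [ 0.002  0.    -1.   ] shift mm [42.7 -0.   0. ] turn z 0.0 F [3.72 4.08 3.92] gw 17.8 gf 6.0 q [-0.73  0.39  0.89  1.95 -0.37  0.97 -0.47]
```

View pics/c7.png

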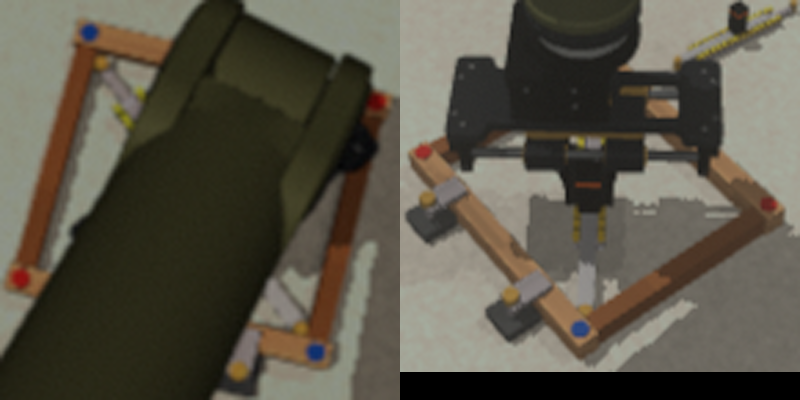

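Top crop: foot (103,63) in blue_far, nose (301,329) in blue_near, pressed about 5.5 N for over 1 s. Contact came at an extension of about 41.2 mm, so blue ≈ 241.2 against red ≈ 246.6. The far rail therefore sits about 3.5 mm to −y. I ease the nose back, release, and go to the far rail.

```bash
python3 -m handwheel '[[0,0.006,0,0,0,0,0],[0,0.006,0,0,0,0,0],[0,0.003,0,0,0,0,0],[0,0,0,0,0,0,0],[0.035,0,0,0,0,0,0],[0.045,0,0,0,0,0,0],[0.045,0,0,-0.01,0,0,0],[0.045,0,0,-0.03,0,0,0],[0.045,0,0,-0.03,0,0,0],[0.045,0,0,0,0,0,0]]' > /dev/null; python3 -c "
from h import *
togo((.644,-.046,.1),-6.3)"
```

```text
t 26.65 pos [ 0.5524 -0.0372  0.099 ] yaw_y -46.5 tilt [ 0.005  0.001 -1.   ] shift mm [60.4 69.4 -0.6] turn z -40.2 F [-0.49 -0.09  0.23] gw 44.8 gf 0.0 q [-0.8   0.3   0.95  1.87 -0.28  1.1  -0.55]
```

```bash
python3 -m handwheel '[[0.045,0.03,0.035,0,0,0,0],[0.045,0.03,0.034,0,0,0,0],[0.045,0,0,0,0,0,-10],[0.045,0,0,0,0,0,-10],[0.045,0,0,0,0,0,-10],[0.045,0,0,0,0,0,-10.2],[0.045,0,0,0,0,0,0],[0.045,0,0,0,0,0,0]]' > /dev/null; python3 - <<'E'
from h import *
togo((.644,-.046,.008),-6.3)
for n in ("side","top"):
  im,d=ctrl.get_image(n); cv2.imwrite(f"pics/{n}8.png",im)
  M=masks(im)
  for k in("red","blue"):
    for c,a in blobs(im,M[k],ROI[n],4): print(n,k,c,a,ray(n,*c,0.022)[:2].round(4))
a=cv2.imread("pics/side8.png")[170:360,225:385]; cv2.imwrite("pics/c8.png",cv2.resize(a,None,fx=3,fy=3,interpolation=cv2.INTER_CUBIC))
E
```

```text
t 27.65 pos [ 0.6413 -0.0457  0.0959] yaw_y -6.5 tilt [-0.001 -0.    -1.   ] shift mm [-0.   2.8 87.9] turn z -0.2 F [ 0.51 -0.23  0.38] gw 44.5 gf 0.0 q [-0.53  0.47  0.73  1.64 -0.34  1.16  0.17]
side red [242.55, 274.64] 11 [0.4771 0.0776]
side blue [299.71, 339.0] 24 [ 0.4553 -0.1274]
top blue [308.8, 223.3] 10 [0.6553 0.0583]
top blue [371.4, 311.4] 15 [ 0.4559 -0.1254]
```

View pics/c8.png

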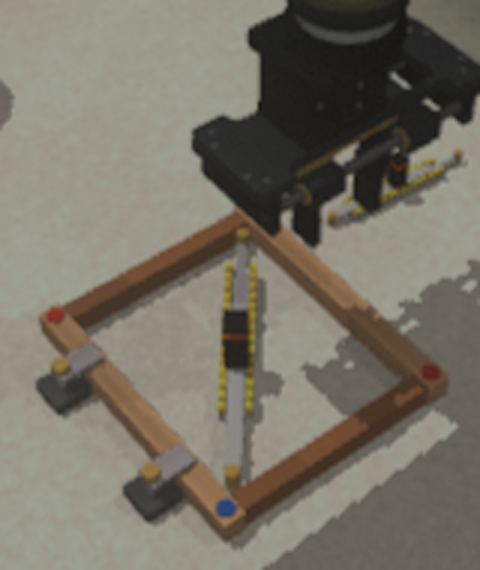

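Rule flat on the blue diagonal and fingers over the far rail. Descending to pinch.

```bash
python3 -m handwheel '[[0.045,0,0.0028,0.03,0,0,0],[0.045,0,0,0.03,0,0,0],[0.045,0,0,0.018,0,0,0],[0.045,0,0,0.009,0,0,0],[0.045,0,0,0,0,0,0]]' >/dev/null; python3 -c "
from h import *
togo((.644,-.046,.008),-6.3)"; python3 -m handwheel '[[0,0,0,0,0,0,0],[0,0,0,0,0,0,0],[0,0,0,0,0,0,0],[0,0,0,0,0,0,0]]' 20 >/dev/null; python3 -c "
from h import *
togo((.644,-.046,.008),-6.3)"
```

```text
t 28.38 pos [ 0.6445 -0.0459  0.0094] yaw_y -6.3 tilt [-0. -0. -1.] shift mm [-0.1 -0.4  1.4] turn z -0.0 F [ 0.07  0.42 -0.53] gw 45.4 gf 0.0 q [-0.49  0.57  0.68  1.69 -0.41  1.02  0.22]
t 28.88 pos [ 0.6442 -0.0458  0.0099] yaw_y -6.3 tilt [-0.  0. -1.] shift mm [-0.3 -0.2  1.9] turn z 0.0 F [-1.13  0.47  2.57] gw 17.6 gf 20.0 q [-0.49  0.57  0.68  1.69 -0.41  1.02  0.22]
```

```bash
python3 -m handwheel '[[0,0,0,0,0,0,0],[0,0.002,0,0,0,0,0],[0,0.002,0,0,0,0,0],[0,0,0,0,0,0,0]]' 45 >/dev/null; python3 -c "
from h import *
togo((.6446,-.0423,.01),-6.3)"; python3 -m handwheel '[[0,0.0015,0,0,0,0,0],[0,0,0,0,0,0,0]]'  >/dev/null; python3 -c "
from h import *
togo((.6446,-.0423,.01),-6.3)"
```

```text
t 29.38 pos [ 0.6443 -0.0457  0.0099] yaw_y -6.4 tilt [-0.001 -0.004 -1.   ] shift mm [ 3.4 -0.  -0.2] turn z -0.1 F [-3.82 -4.91  5.54] gw 17.0 gf 45.01 q [-0.5   0.57  0.68  1.69 -0.41  1.02  0.21]
t 29.62 pos [ 0.6443 -0.0457  0.0099] yaw_y -6.5 tilt [-0.001 -0.006 -1.   ] shift mm [ 3.4 -0.1 -0.2] turn z -0.2 F [-3.16 -7.67  5.07] gw 17.8 gf 45.01 q [-0.5   0.57  0.68  1.69 -0.41  1.02  0.21]
```

```bash
python3 -m handwheel '[[0,0.0015,0,0,0,0,0],[0,0.0015,0,0,0,0,0],[0,0,0,0,0,0,0]]'  >/dev/null; python3 -c "
from h import *
togo((.6446,-.0423,.01),-6.3)"; python3 -m handwheel '[[0,0.001,0,0,0,0,0],[0,0,0,0,0,0,0]]'  >/dev/null; python3 -c "
from h import *
togo((.6446,-.0423,.01),-6.3)"; python3 -m handwheel '[[0,0.001,0,0,0,0,0],[0,0,0,0,0,0,0]]'  >/dev/null; python3 -c "
from h import *
togo((.6446,-.0423,.01),-6.3)"
```

```text
t 30.0 pos [ 0.6443 -0.0451  0.0099] yaw_y -6.5 tilt [-0.001 -0.009 -1.   ] shift mm [ 2.8 -0.1 -0.1] turn z -0.2 F [ -3.15 -11.04   5.86] gw 17.5 gf 45.02 q [-0.5   0.58  0.68  1.69 -0.4   1.02  0.21]
t 30.25 pos [ 0.6444 -0.0443  0.0099] yaw_y -6.5 tilt [-0.001 -0.009 -1.   ] shift mm [ 2.  -0.1 -0.1] turn z -0.2 F [ -3.84 -11.57   4.93] gw 17.8 gf 45.02 q [-0.5   0.58  0.68  1.69 -0.4   1.02  0.2 ]
t 30.5 pos [ 0.6445 -0.0434  0.0099] yaw_y -6.5 tilt [-0.001 -0.009 -1.   ] shift mm [ 1.1 -0.1 -0.1] turn z -0.2 F [ -3.93 -11.64   4.8 ] gw 17.5 gf 45.02 q [-0.5   0.58  0.68  1.69 -0.4   1.02  0.2 ]
```

```bash
python3 -m handwheel '[[0,0.0012,0,0,0,0,0],[0,0,0,0,0,0,0]]'  >/dev/null; python3 -c "
from h import *
togo((.6446,-.0423,.01),-6.3)"; python3 -m handwheel '[[0,-0.003,0,0,0,0,0],[0,-0.002,0,0,0,0,0],[0.045,0,0,0,0,0,0],[0.045,0,0,0,0,0,0],[0.045,0,0,0,0,0,0]]'  >/dev/null; python3 -c "
from h import *
togo((.6446,-.0423,.01),-6.3)"; python3 -m handwheel '[[0.045,0,0,-0.02,0,0,0],[0.045,0,0,-0.03,0,0,0],[0.045,0,0,-0.05,0,0,0],[0.045,0,0.03,-0.05,0,0,0],[0.045,0,0.06,-0.03,0,0,0],[0.045,0,0.06,0,0,0,0],[0.045,0,0,0,0,0,0],[0.045,0,0,0,0,0,0]]' >/dev/null; python3 - <<'E'
from h import *
togo((.6446,-.0423,.01),-6.3)
for n in ("side","top"):
  im,d=ctrl.get_image(n); cv2.imwrite(f"pics/{n}9.png",im); M=masks(im)
  for k in("red","blue"):
    for c,a in blobs(im,M[k],ROI[n],4): print(n,k,c,a,ray(n,*c,0.022)[:2].round(4))
ims=[]
for n,b in (("top",(285,215,395,325)),("side",(235,220,380,355))):
    im=cv2.imread(f"pics/{n}9.png")[b[1]:b[3],b[0]:b[2]]; ims.append(cv2.resize(im,(400,400*im.shape[0]//im.shape[1]),interpolation=cv2.INTER_CUBIC))
H=max(i.shape[0] for i in ims)
cv2.imwrite("pics/c9.png",np.hstack([cv2.copyMakeBorder(i,0,H-i.shape[0],0,0,cv2.BORDER_CONSTANT) for i in ims]))
E
```

```text
t 30.75 pos [ 0.6447 -0.0422  0.0099] yaw_y -6.5 tilt [-0.001 -0.009 -1.   ] shift mm [-0.1 -0.  -0.1] turn z -0.2 F [ -4.31 -11.43   5.19] gw 17.7 gf 45.02 q [-0.5   0.58  0.68  1.69 -0.4   1.02  0.2 ]
t 31.38 pos [ 0.6453 -0.0383  0.0092] yaw_y -6.2 tilt [ 0.     0.001 -1.   ] shift mm [-4.1 -0.3 -0.8] turn z 0.1 F [0.28 0.29 0.02] gw 39.1 gf 0.0 q [-0.5   0.58  0.68  1.69 -0.41  1.02  0.21]
t 32.38 pos [ 0.7899 -0.0558  0.1877] yaw_y -6.3 tilt [-0.001 -0.001 -1.   ] shift mm [  -2.4 -145.8  177.8] turn z -0.0 F [-0.6  -0.6   1.08] gw 45.0 gf 0.0 q [-0.34  0.73  0.7   1.07 -0.45  1.48  0.16]
side red [243.0, 274.71] 14 [0.4777 0.0768]
side red [367.0, 292.5] 18 [ 0.6328 -0.146 ]
side blue [307.0, 238.15] 13 [0.6543 0.0584]
side blue [299.71, 339.0] 24 [ 0.4553 -0.1274]
top red [386.78, 242.5] 18 [ 0.6326 -0.1442]
top blue [371.5, 311.5] 16 [ 0.4557 -0.1257]
```

View pics/c9.png

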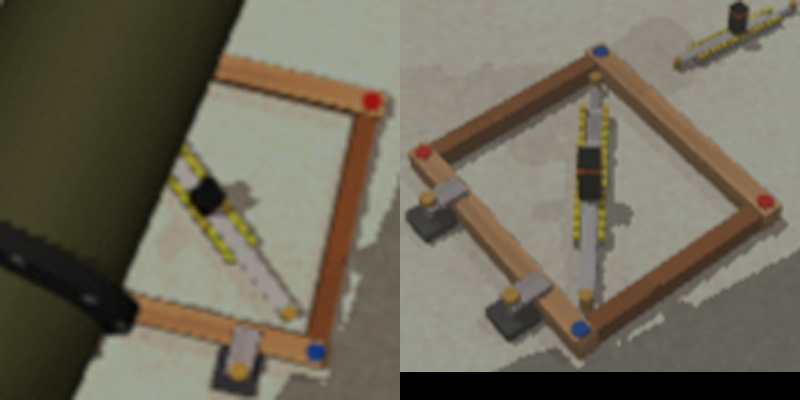

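The far dots moved about 3.3 mm and the shear is now about 0. The rule lies flat inside and the robot is clear, so I hand in.

```bash
python3 -c "
from bench import ctrl
print(ctrl.close_job())"
```

```text
the job is handed in; nothing more can be done
None
```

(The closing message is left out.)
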